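# Lay a cover face up in its pocket and bring it under the dial indicator

## Robot

A 6-joint arm with a two-finger parallel gripper is mounted at the origin on a cart in front of the work surface, level with it; the furniture and walls round the work are solid. World frame = base frame: x ahead of the robot, y to its left, z up, the work surface at z = 0. Lengths are in mm, angles in rad, forces in N, time in s.
With the tool pointing down it reaches from about 350 to 875 mm from the base axis. Payload 4.2 kg.
Tool frame: the origin (TCP) lies on the mounting face of the last link; the fingertips stand 173 mm ahead of it and the grasp point (between the pads) lies 155 mm ahead of it; z points along the fingers, y is the line along which they close (so a half turn about z gives the same grasp; the last joint's range is limited). The gripper opens to 85 mm and grips with 20 to 120 N. Pads are 22 mm wide; open, the fingers measure 114 mm over their backs; the gripper's body (76 mm by 85 mm) begins 54 mm behind the grasp point. The pads swing forward as they close: fully open they stand 13 mm farther back than shut.
Start: joints at [1.373, 0.385, 0.008, 0, -1.194, -0.259], TCP at [275.64, 560.912, 404.712] pointing down, gripper open.
Joint ranges: [-3.14, 3.14], [-1.21, 2.06], [-1.07, 1.41], [-3.16, 2.05], [-2.99, -0.16], [-3.1, 3.1]. Speed limits (rad/s): [2.79, 2.79, 3.14, 3.14, 3.14, 3.14].

## Interface

Orientations are given as a unit quaternion [x, y, z, w].
In Python, from bench import arm gives the robot as it stands. The module is installed in compiled form; this text tells all that it offers.
- The arm moves only by the tool move_arm, never from a script. Its arguments are lists of equal length, an entry for each row: "fingers": the finger opening in mm, from 0 to 85.4; "travel": the shift along the tool's x, y, z in mm, a list of three; "dr": the turn, a rotation vector about the tool's x, y, z in rad, a list of three. A call has 1 to 10 rows; each row is the pose to reach, as a shift and turn from the pose commanded when the call began, along the tool's axes at that moment; what a row does not reach only later rows make up. A row lasts 1/10 s, in which the tool goes at most 50 mm and 8.59 degrees, less where a joint would pass 70% of its speed; a pose out of reach is approached as far as the arm can. A call with a gripper value outside its range is refused whole. The fingers move at their own pace and stop on an object; the grip force is fixed at half the most. Time passes only in rows, so rows that repeat a pose let the fingers close. It gives the time, the measured TCP pose, the force, the opening and the grip force at its end, in the units of the state.
- arm.read_state(): the state, without advancing time (a new reading comes with each control period).
- arm.get_image(name): name is "side" or "top" or "wrist"; returns the picture (420x560x3 uint8, red, green, blue); there is no depth.
- arm.camera_model(name): a dict with "intrinsics" (3x3 intrinsics, pixels), "pose" (4x4, takes a point from camera to world coordinates). Camera axes: x right, y up, looking along -z (the intrinsics and any distortion apply to the point x, -y, -z); pixel columns grow to the right and rows downward; lengths in mm; the calibration is good to about 2 mm. A picture is of the moment at which its call begins: read the wrist's pose just before it. camera_model takes no time and is no camera call; for the wrist camera it gives the pose at the moment of the call.
- arm.job_done(): hands the job in; it is judged then, once.
The state is a dict: "clock": time; "joints": joint angles; "joint_vel": joint speeds; "joint_efforts": joint torques, N m; "position": TCP position; "ee_rot": TCP orientation; "contact_force": force on the tool from outside, world axes, zero at the start; "wrist_torque": the same for the moment, N m; "gripper_width": finger opening in mm; "grasp_force": force on a finger pad.
Only numpy, scipy, OpenCV 4.12 (cv2) and the standard library are available. Lean on these libraries where they do the work, as an engineer would, in place of code of your own. Each camera call takes 0.05 s, during which the arm holds its last target. There are 200 camera calls.

## Task

The octagonal cover stands on edge on the grey loading deck. Keeping it on the fixture and never lifting it, tip it over so that its blue closed face is up and push it into the round pocket of the carriage until it sits flat and fully home, then slide the carriage until the middle of the cover's orange centre mark is straight below the stylus tip of the dial indicator. Do not touch the indicator, and leave the taper plug and the gear on the deck where they are.

Things in the scene. Friction and masses are not known exactly. Their poses are not given: they have to be found in the camera images.
- cover: loose octagonal cover, 92 mm across flats, 26 mm thick, 0.2 kg: closed face blue with an orange centre mark, other face hollow bare aluminium (5 mm walls). At the start it stands on a 38 mm wide flat. Its +x axis is always the outward normal of the blue face; origin: middle of the flat it first stands on, z runs from there to the centre. Tipped towards its -x side it comes to lie blue face up
- cover_mid (a point): the centre of the cover's volume: 13 mm behind the blue face, 46 mm from each flat
- cover_mark (a point): the centre of the orange mark (18 mm disc) in the middle of the blue face
- fixture: fixed fixture; origin on the desk, on the pocket's axis at carriage 0. In its frame: grey loading deck, top 30 mm above the desk, x -205 to -69 mm (robot side), y -152 to +172; behind it, flush, the carriage in a slideway along y, x -67 to +67, y -300 to +165. Beside the carriage the slideway is an open trough 17 mm deep. Rails and end stops stay below the deck's top
- carriage (a joint): slide of the aluminium carriage, m, 0 to 0.225, growing towards the fixture's -y (to the robot's right); stiff, about 3 N, stays where it is left. Its plate spans 65 mm to the right and 155 mm to the left of the pocket's centre, top flush with the deck
- pocket (a point): the centre of the floor of the round pocket in the carriage: 104 mm diameter, 6 mm deep (floor 24 mm above the desk). The cover fits in at any turn about the vertical and then stands 20 mm proud of the deck
- knob (a point): the carriage's red knob: upright, 22 mm diameter, 55 mm high with its stem above the carriage; this point is on its axis, 57 mm above the desk (red part from 44 to 69 mm). It stands 125 mm to the left of the pocket's centre
- stylus_tip (a point): the tip of the dial indicator's stylus, pointing down, fixed; 58 mm above the desk, so 8 mm above a cover that sits home; the stylus hangs over the line along which the pocket travels, 150 to 200 mm to the right of the pocket at carriage 0
- indicator: fixed stand of the dial indicator behind the slideway: origin on the desk; in its frame a square foot x -6 to +44 mm, y -87 to -27, 54 high, a post of 12 mm diameter at (25, -57), 224 high, an arm at height 195 to the dial (60 mm diameter, 24 thick along x) at (-35, 62, 185), and below the dial the upright stylus, ending at (-35, 62, 58)
- cone_part: loose pale steel taper plug, 42 mm diameter at its foot, 36 mm high, standing on a front corner of the deck (origin: centre of its underside)
- gear: loose dark spur gear lying flat, 54 mm diameter, 20 mm high over its hub, standing on the other front corner of the deck (origin: centre of its underside)
Mind the look-alikes: they are no part of the job. What is shaped like the cover but purple or turquoise is not meant.

How it is judged:
By the outcome, as a careful person would: the job done as asked, in the order asked, and still so for the second after the job is handed in, with the robot touching nothing.
It also fails if it takes over 64 s, if anything falls off the work surface, if the arm or the gripper's body presses on something with over 40 N, if the wrist force passes 120 N, or if a joint passes its speed limit or range.

## Working session

There is one attempt and no reset: what is moved stays moved. The work goes in short steps, Python scripts to look and compute and a tool call to move; the robot and the scene stay as the last step left them, time stands still between calls to the robot, and variables do not carry over. Pictures are saved under pics/ and viewed, at most 10 in all, crops included, and the job is handed in when it is done.

Besides the shell and the picture viewer there is one more tool, called after "Request:" as name(argument=value, ...), one argument or row to a line, values as JSON. move_arm: Moves the arm, as the interface text tells. Its arguments: {"type":"object","properties":{"fingers":{"type":"array","items":{"type":"number"}},"travel":{"type":"array","items":{"type":"array","items":{"type":"number"}}},"dr":{"type":"array","items":{"type":"array","items":{"type":"number"}}}},"required":["fingers","travel","dr"]}

```bash
mkdir -p pics
python3 - <<'E'
from bench import arm
import cv2,numpy as np
s=arm.read_state();print({k:np.round(v,3).tolist() for k,v in s.items()})
ims=[arm.get_image(n)[:,:,::-1] for n in("side","top","wrist")]
for n,i in zip(("side","top","wrist"),ims):
    cv2.imwrite(f"pics/{n}0.png",i); m=arm.camera_model(n); print(n,{k:np.round(v,3).tolist() if not isinstance(v,str) else v for k,v in m.items()})
E
```

```text
{'clock': 0.0, 'joints': [1.373, 0.386, 0.007, -0.001, -1.194, -0.259], 'joint_vel': [0.001, 0.001, -0.0, 0.001, -0.002, 0.001], 'joint_efforts': [-0.0, -39.229, 18.84, 4.186, -0.005, 0.0], 'position': [275.551, 560.75, 403.612], 'ee_rot': [0.974, -0.227, -0.0, 0.001], 'contact_force': [0.139, 0.613, 0.242], 'wrist_torque': [-0.032, 0.046, -0.002], 'grasp_force': 0.0, 'gripper_width': 85.631}
side {'intrinsics': [[506.851, 0.0, 275.82], [0.0, 506.851, 208.132], [0.0, 0.0, 1.0]], 'pose': [[0.829, 0.309, -0.466, 7.402], [-0.559, 0.449, -0.697, -807.848], [-0.006, 0.838, 0.545, 737.023], [0.0, 0.0, 0.0, 1.0]]}
top {'intrinsics': [[483.14, 0.0, 268.329], [0.0, 483.14, 213.795], [0.0, 0.0, 1.0]], 'pose': [[-0.022, 0.985, -0.174, 327.224], [-1.0, -0.02, 0.011, 51.312], [0.008, 0.174, 0.985, 1406.551], [0.0, 0.0, 0.0, 1.0]]}
wrist {'intrinsics': [[347.755, 0.0, 281.567], [0.0, 347.755, 208.212], [0.0, 0.0, 1.0]], 'pose': [[-0.44, 0.855, 0.274, 345.178], [-0.898, -0.42, -0.132, 526.012], [0.002, -0.305, 0.952, 372.052], [0.0, 0.0, 0.0, 1.0]]}
```

View pics/top0.png

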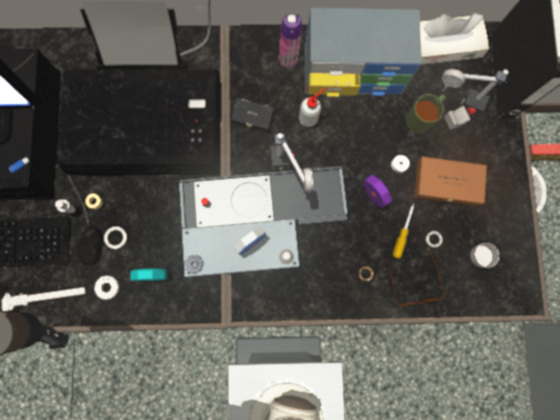

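View pics/side0.png

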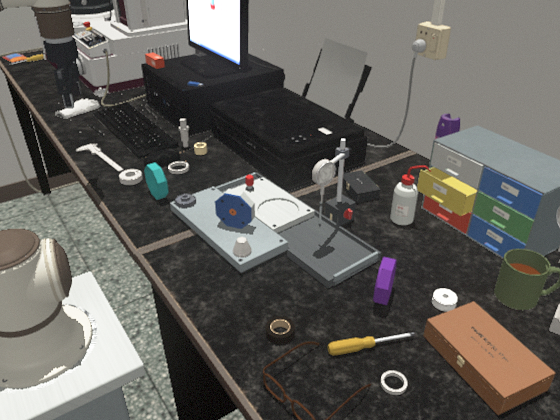

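The blue cover is at top (251,242) / side (235,210). The look-alikes are turquoise at top (148,275) / side (156,181) and purple at top (377,191) / side (385,281). I choose the blue one on the grey deck with the orange mark, and check it in a close crop.

Run:
```python
import cv2,numpy as np
t=cv2.imread("pics/top0.png");s=cv2.imread("pics/side0.png")
a=cv2.resize(t[155:285,172:355],None,fx=4,fy=4,interpolation=cv2.INTER_CUBIC)
cv2.imwrite("pics/tc.png",a)
b=cv2.resize(s[130:290,160:390],None,fx=3.4,fy=3.4,interpolation=cv2.INTER_CUBIC)
cv2.imwrite("pics/sc.png",b);print(a.shape,b.shape)
```

```text
(520, 732, 3) (544, 782, 3)
```

View pics/tc.png

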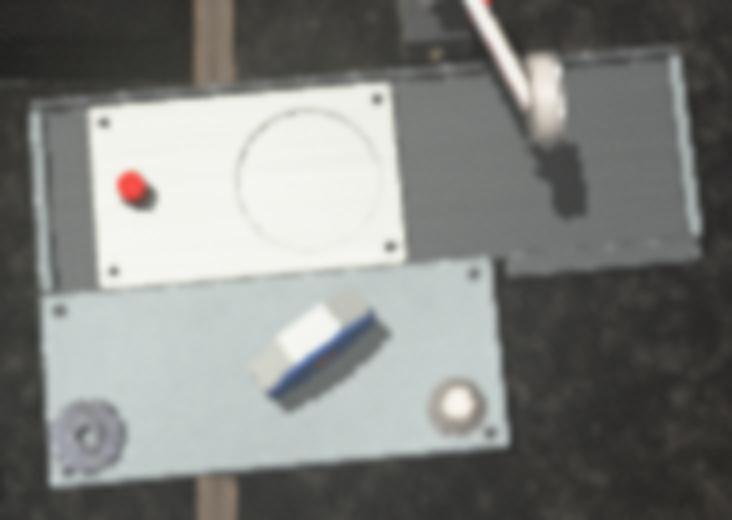

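View pics/sc.png

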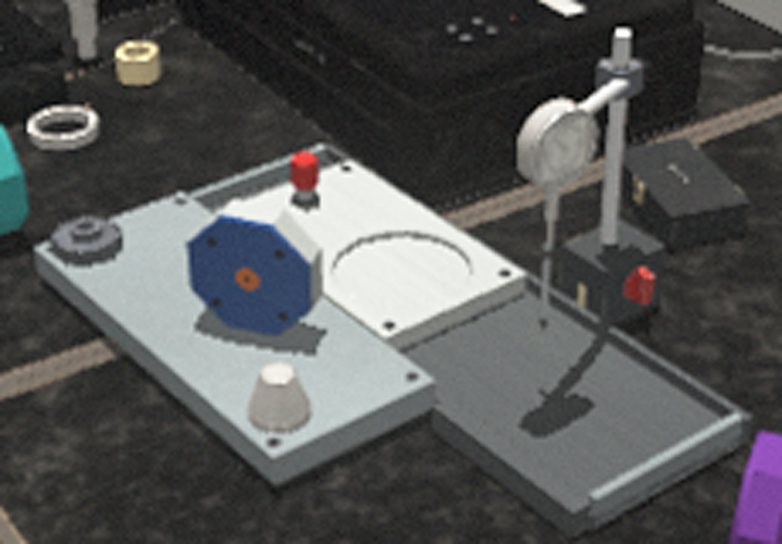

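Top crop: the cover's blue face looks down-right (toward the robot's right), with its hollow face toward the carriage. The pocket is at about crop (310,180), the knob at (132,187), the gear front left and the plug front right. Side crop: blue octagon with an orange mark at (247,279), confirming the choice. The stylus tip is near (544,325).

```bash
cat > h.py <<'E'
import cv2,numpy as np
from bench import arm
def ray(n,u,v,z,m=None):
    m=m or arm.camera_model(n);K=m["intrinsics"];P=np.array(m["pose"])
    d=np.linalg.inv(K)@[u,v,1];d=P[:3,:3]@[d[0],-d[1],-d[2]];o=P[:3,3]
    return o+d*(z-o[2])/d[2]
def proj(n,p,m=None):
    m=m or arm.camera_model(n);P=np.array(m["pose"]);q=P[:3,:3].T@(np.array(p)-P[:3,3])
    q=np.array(m["intrinsics"])@[q[0],-q[1],-q[2]];return q[:2]/q[2]
def blobs(img,lo,hi,amin=4):
    m=cv2.inRange(cv2.cvtColor(img,cv2.COLOR_BGR2HSV),lo,hi)
    n,l,st,c=cv2.connectedComponentsWithStats(m);return m,[(c[i].round(1).tolist(),st[i].tolist()) for i in range(1,n) if st[i][4]>=amin]
E
python3 - <<'E'
from h import *
np.set_printoptions(precision=1,suppress=True)
t=lambda x,y,z:ray("top",x/4+172-.4,y/4+155-.4,z)
s=lambda x,y,z:ray("side",x/3.4+160-.35,y/3.4+130-.35,z)
for nm,pts in(("deck",[(42,297),(490,258),(510,445),(50,487)]),("plate",[(88,108),(390,82),(406,262),(98,288)]),("pocket",[(310,180)])):
    for p in pts:print(nm,t(*p,30)[:2])
print("pocket side",s(402,265,30)[:2]) 
for p in[(38,250),(435,380),(275,485)]:print("deck side",s(*p,30)[:2])
print("knob",t(131,187,69)[:2],s(305,158,69)[:2]); print("stylus",s(544,325,58)[:2])
print("gear",t(88,435,15)[:2],"cone",t(457,402,36)[:2],s(279,372,36)[:2])
print("mark",s(247,279,76))
S=cv2.imread("pics/side0.png");T=cv2.imread("pics/top0.png")
m,b=blobs(S,(100,100,40),(130,255,255),50);print(b)
for c in cv2.findContours(m[185:240,205:265],0,1)[0]:
    if len(c)>20:
        h=cv2.approxPolyDP(cv2.convexHull(c),2.5,True)[:,0]+[205,185];print(h.tolist())
        for p in h:print(p,s((p[0]-160)*3.4,(p[1]-130)*3.4,30)[:2],s((p[0]-160)*3.4,(p[1]-130)*3.4,122)[:2])
m,b=blobs(T,(100,80,30),(130,255,255),20)
for c,st in b: print(c,st)
ys,xs=np.where(m[225:260,232:275]>0);print("topblue",cv2.fitLine(np.c_[xs+232,ys+225].astype(np.float32),2,0,.01,.01).ravel())
E
```

```text
deck [530.9 284.2]
deck [552.8 -38.6]
deck [418.  -48.7]
deck [395.2 277.3]
plate [669.8 251.9]
plate [685.1  30.8]
plate [551.1  22.1]
plate [536.6 244. ]
pocket [612.9  90.5]
pocket side [617.6  95.6]
deck side [399.7 271.1]
deck side [555.  -36.7]
deck side [408.4 -69.9]
knob [602.3 215.6] [608.  217.4]
stylus [631.2 -58.1]
gear [432.5 252.8] cone [448.7 -11.6] [467.8  24.4]
mark [478.8  83.2  76. ]
[([219.8, 54.4], [200, 45, 40, 20, 81]), ([510.5, 192.8], [479, 168, 63, 50, 1360]), ([233.2, 210.4], [216, 194, 35, 34, 842]), ([492.2, 236.6], [468, 215, 57, 42, 899])]
[[224, 194], [239, 196], [250, 208], [250, 221], [242, 227], [227, 225], [217, 215], [216, 201]]
[224 194] [536.4 234.8] [467.5  99.1]
[239 196] [564.3 203.1] [491.9  71.6]
[250 208] [557.8 136.4] [486.1  13.5]
[250 221] [526.9  86.1] [459.3 -30.2]
[242 227] [497.5  75.1] [433.7 -39.8]
[227 225] [471.6 103.1] [411.2 -15.4]
[217 215] [472.5 155.8] [411.9  30.4]
[216 201] [501.9 215.8] [437.5  82.6]
[389.9, 69.0] [364, 64, 54, 13, 438]
[381.4, 89.3] [359, 84, 46, 12, 335]
[15.5, 104.8] [0, 101, 31, 7, 103]
[16.0, 166.1] [8, 159, 17, 15, 148]
[251.1, 243.7] [241, 235, 23, 18, 47]
topblue [  0.8  -0.6 251.1 243.7]
```

Request:
move_arm(
  fingers=[0, 0, 0, 0, 0, 0, 0, 0, 0, 0],
  travel=[
    [377, 373, 0],
    [377, 373, 0],
    [377, 373, 0],
    [377, 373, 0],
    [377, 373, 0],
    [377, 373, 0],
    [377, 373, 0],
    [377, 373, 0],
    [377, 373, 0],
    [377, 373, 0],
  ],
  dr=[
    [0, 0, 0.436],
    [0, 0, 0.436],
    [0, 0, 0.436],
    [0, 0, 0.436],
    [0, 0, 0.436],
    [0, 0, 0.436],
    [0, 0, 0.436],
    [0, 0, 0.436],
    [0, 0, 0.436],
    [0, 0, 0.436],
  ],
)

```text
clock: 1.15
position: [439.5, 86.5, 404.9]
ee_rot: [0.902, -0.431, 0.0, -0.0]
contact_force: [0.3, 0.8, -0.3]
gripper_width: -0.1
grasp_force: 0.0
```

Request:
move_arm(
  fingers=[0, 0, 0, 0, 0],
  travel=[
    [0, 0, 0],
    [0, 0, 0],
    [0, 0, 0],
    [0, 0, 0],
    [0, 0, 0],
  ],
  dr=[
    [0, 0, 0],
    [0, 0, 0],
    [0, 0, 0],
    [0, 0, 0],
    [0, 0, 0],
  ],
)

```text
clock: 1.65
position: [439.3, 89.7, 404.7]
ee_rot: [0.903, -0.431, -0.0, -0.0]
contact_force: [0.7, 0.4, 0.5]
gripper_width: -0.1
grasp_force: 0.0
```

Run:
```python
from h import *
m=arm.camera_model("wrist");i=arm.get_image("wrist")[:,:,::-1];cv2.imwrite("pics/w1.png",i);np.savez("w1.npz",**{k:np.array(v) for k,v in m.items()})
for p in[(479.5,84.5,76),(614,92.5,30),(630,-58,58)]:print(proj("wrist",p,m).round(0))
```

```text
[248. 157.]
[130.  63.]
[ 205. -130.]
```

View pics/w1.png

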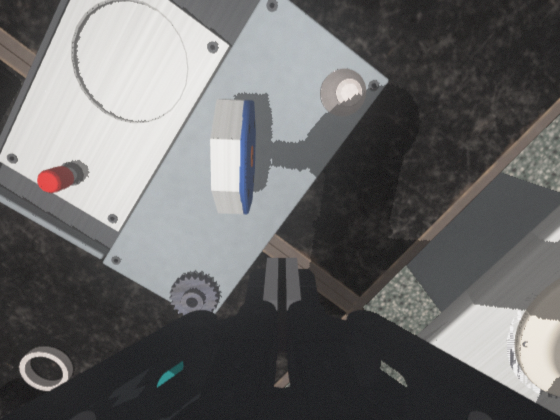

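The pocket is at wrist (130,62), the knob at (60,178) and the cover's blue edge at x≈250, rows 100–213, all matching the predictions. Next I lower in front of the blue face.

Request:
move_arm(
  fingers=[0, 0, 0, 0, 0, 0],
  travel=[
    [30, 12, 0],
    [30, 12, 50],
    [30, 12, 100],
    [30, 12, 134],
    [30, 12, 134],
    [30, 12, 134],
  ],
  dr=[
    [0, 0, 0],
    [0, 0, 0],
    [0, 0, 0],
    [0, 0, 0],
    [0, 0, 0],
    [0, 0, 0],
  ],
)

```text
clock: 2.3
position: [449.6, 58.4, 271.3]
ee_rot: [0.902, -0.431, 0.0, 0.0]
contact_force: [0.1, 0.2, 0.3]
gripper_width: -0.2
grasp_force: 0.0
```

Request:
move_arm(
  fingers=[0, 0, 0, 0, 0, 0, 0, 0, 0, 0],
  travel=[
    [0, -8, 0],
    [0, -16, 0],
    [0, -22, 0],
    [0, -27, 0],
    [0, -32, 0],
    [0, -37, 0],
    [0, -42, 0],
    [0, -45, 0],
    [0, -48, 0],
    [0, -48, 0],
  ],
  dr=[
    [0, 0, 0],
    [0, 0, 0],
    [0, 0, 0],
    [0, 0, 0],
    [0, 0, 0],
    [0, 0, 0],
    [0, 0, 0],
    [0, 0, 0],
    [0, 0, 0],
    [0, 0, 0],
  ],
)

```text
clock: 3.3
position: [486.7, 88.0, 270.7]
ee_rot: [0.902, -0.432, 0.0, -0.0]
contact_force: [-0.4, 0.2, -0.5]
gripper_width: -0.1
grasp_force: 0.0
```

Request:
move_arm(
  fingers=[0, 0, 0, 0, 0, 0, 0, 0, 0, 0],
  travel=[
    [0, -3, 0],
    [0, -6, 0],
    [0, -9, 0],
    [0, -12, 0],
    [0, -15, 0],
    [0, -18, 0],
    [0, -21, 0],
    [0, -24, 0],
    [0, -24, 0],
    [0, -24, 0],
  ],
  dr=[
    [0, 0, 0],
    [0, 0, 0],
    [0, 0, 0],
    [0, 0, 0],
    [0, 0, 0],
    [0, 0, 0],
    [0, 0, 0],
    [0, 0, 0],
    [0, 0, 0],
    [0, 0, 0],
  ],
)

```text
clock: 4.3
position: [505.0, 102.8, 270.6]
ee_rot: [0.902, -0.432, -0.0, 0.0]
contact_force: [1.3, -0.7, -1.3]
gripper_width: 0.3
grasp_force: 0.0
```

Run:
```python
from h import *
i=arm.get_image("side")[:,:,::-1];cv2.imwrite("pics/s2.png",i)
cv2.imwrite("pics/s2c.png",cv2.resize(i[110:290,150:350],None,fx=3,fy=3))
```

```text
(no output)
```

View pics/s2c.png

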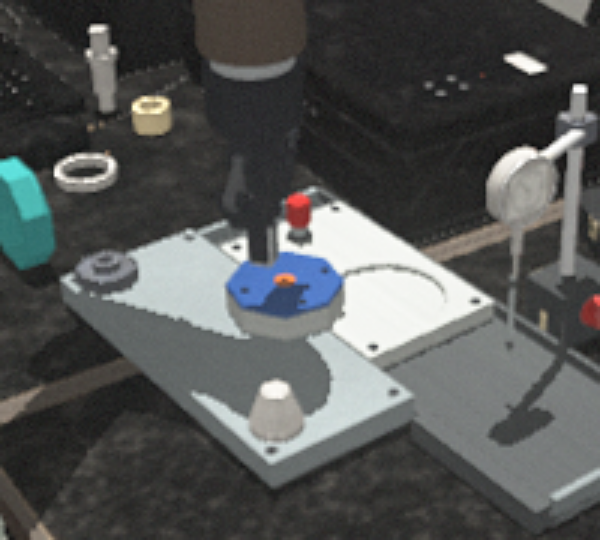

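The cover lies flat, blue up, with its mark at crop (285,280). The gear, plug and knob are undisturbed. Now I measure the cover and the pocket in all views.

Run:
```python
from h import *
np.set_printoptions(precision=1,suppress=True)
for n in("side","top"):
    i=arm.get_image(n)[:,:,::-1];cv2.imwrite(f"pics/{n}2.png",i)
    m,b=blobs(i,(3,120,100),(18,255,255),3)
    for c,st in b:
        p=ray(n,*c,56)
        if 450<p[0]<650 and -60<p[1]<250:print(n,"orange",c,st[4],p)
# pocket ring in wrist w1: dark/bright ring arc; find with edges near predicted
m={k:v for k,v in np.load("w1.npz").items()}
def ring(n,img,c0,m=None):
    g=cv2.cvtColor(img,cv2.COLOR_BGR2GRAY).astype(float);P=[]
    for a in np.arange(0,2*np.pi,.05):
        best=None;L=[]
        for r in np.arange(44,60,.5):
            u,v=proj(n,[c0[0]+r*np.cos(a),c0[1]+r*np.sin(a),30],m)
            if not(0<=u<558 and 0<=v<418):L.append(255);continue
            L.append(cv2.getRectSubPix(img,(1,1),(float(u),float(v))).mean())
        L=np.array(L);k=L.argmin();d=np.median(L)-L[k]
        if d>12:r=44+.5*k;P.append((c0[0]+r*np.cos(a),c0[1]+r*np.sin(a)))
    P=np.array(P,np.float32)
    A=np.c_[2*P,np.ones(len(P))];x=np.linalg.lstsq(A,(P**2).sum(1),rcond=None)[0]
    return len(P),x[:2],np.sqrt(x[2]+x[0]**2+x[1]**2)
print(ring("wrist",cv2.imread("pics/w1.png"),(614,92.5),m));print(ring("top",cv2.imread("pics/top0.png"),(614,92.5)));print(ring("side",cv2.imread("pics/side0.png"),(614,92.5)))
for n,f in(("top","top0"),("side","side0")):
    _,b=blobs(cv2.imread(f"pics/{f}.png"),(0,150,110),(4,255,255),8);print(n,[(c,st[4],ray(n,*c,57)[:2]) for c,st in b if abs(ray(n,*c,57)[1]-215)<30])
_,b=blobs(cv2.imread("pics/w1.png"),(0,150,110),(4,255,255),20);print([(c,st[4],ray("wrist",*c,62,m)) for c,st in b])
```

```text
side orange [244.5, 202.9] 16 [538.3 127.7  56. ]
top orange [207.3, 203.0] 3 [600.  208.8  56. ]
(125, array([612.7,  92.3]), np.float64(50.99055776413605))Traceback (most recent call last):
  File "<stdin>", line 24, in <module>
  File "<stdin>", line 16, in ring
  File "h.py", line 8, in proj
    m=m or arm.camera_model(n);P=np.array(m["pose"]);q=P[:3,:3].T@(np.array(p)-P[:3,3])
           ~~~~~~~~~~~~~~~~^^^
ValueError: time passes only in moves, steps and waits
```

Request:
move_arm(
  fingers=[60, 60, 60, 60, 60, 60],
  travel=[
    [-40, -7, -30],
    [-71, -7, -40],
    [-71, -7, -40],
    [-71, -7, -40],
    [-71, -7, -40],
    [-71, -7, -40],
  ],
  dr=[
    [0, 0, 0],
    [0, 0, -0.14],
    [0, 0, -0.28],
    [0, 0, -0.42],
    [0, 0, -0.447],
    [0, 0, -0.447],
  ],
)

```text
clock: 5.05
position: [465.9, 162.4, 310.7]
ee_rot: [0.975, -0.222, -0.0, 0.0]
contact_force: [-0.6, 0.3, -0.5]
gripper_width: 60.1
grasp_force: 0.0
```

```bash
cat >> h.py <<'E'
def ring(img,c0,m):
    P=[]
    for a in np.arange(0,2*np.pi,.05):
        L=[]
        R=np.arange(44,60,.5)
        for r in R:
            u,v=proj(0,[c0[0]+r*np.cos(a),c0[1]+r*np.sin(a),30],m)
            L.append(cv2.getRectSubPix(img,(1,1),(float(u),float(v))).mean() if 0<=u<558 and 0<=v<418 else 255)
        L=np.array(L);k=L.argmin()
        if np.median(L)-L[k]>12:P.append((c0[0]+R[k]*np.cos(a),c0[1]+R[k]*np.sin(a)))
    P=np.array(P);x=np.linalg.lstsq(np.c_[2*P,np.ones(len(P))],(P**2).sum(1),rcond=None)[0]
    return len(P),x[:2].round(1),np.sqrt(x[2]+x[0]**2+x[1]**2).round(1)
def look(name,f):
    s=arm.read_state();m=arm.camera_model(name);i=arm.get_image(name)[:,:,::-1].copy();cv2.imwrite(f"pics/{f}.png",i)
    print(s["position"],np.round(2*np.degrees(np.arctan2(s["ee_rot"][1],s["ee_rot"][0])),2));return i,m
def cover(img,m,z=56):
    o=cv2.inRange(cv2.cvtColor(img,cv2.COLOR_BGR2HSV),(3,110,80),(20,255,255));b=cv2.inRange(cv2.cvtColor(img,cv2.COLOR_BGR2HSV),(98,90,40),(130,255,255))
    n,l,st,c=cv2.connectedComponentsWithStats(b);k=1+st[1:,4].argmax()
    x,y,w,h,_=st[k];o2=np.zeros_like(o);o2[y:y+h,x:x+w]=o[y:y+h,x:x+w]
    M=cv2.moments(o2,True);print("blue area",st[k],"orange",M["m00"])
    if M["m00"]:print("mark",ray(0,M["m10"]/M["m00"],M["m01"]/M["m00"],z,m).round(1))
    H=cv2.convexHull(cv2.findContours((l==k).astype(np.uint8),0,1)[0][0]);Q=np.array([ray(0,*p[0],z,m)[:2] for p in H],np.float32)
    M=cv2.moments(Q);print("hull centre",np.round([M["m10"]/M["m00"],M["m01"]/M["m00"]],1),"area",M["m00"])
E
python3 - <<'E'
from h import *
i,m=look("wrist","w2");cover(i,m);print(ring(i,(612.7,92.3),m))
E
```

```text
[465.92929767 162.39577533 310.71847499] -25.66
blue area [  205     5   159   168 18084] orange 668.0
mark [536.6 125.9  56. ]
hull centre [536.3 125.9] area 6737.257497815066
(25, array([621.6,  88.4]), np.float64(59.1))
```

View pics/w2.png

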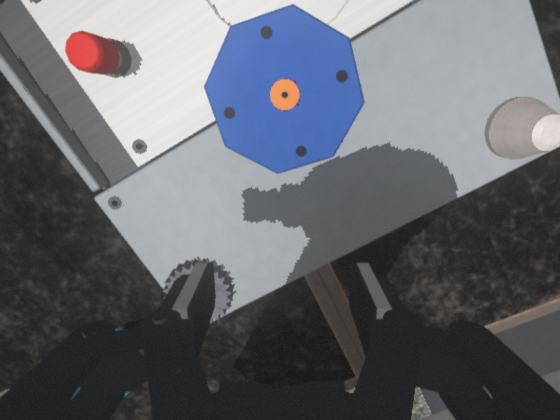

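The cover lies flat with its mark at wrist (285,94). The gear is at (195,290), clear of where the fingers will come down. Next: lower the open fingers behind it and push.

Request:
move_arm(
  fingers=[60, 60, 60, 60, 60, 60, 60],
  travel=[
    [0, 2, 40],
    [0, 2, 80],
    [0, 2, 105],
    [0, 2, 105],
    [12, 2, 105],
    [22, 2, 105],
    [27, 2, 105],
  ],
  dr=[
    [0, 0, 0],
    [0, 0, 0],
    [0, 0, 0],
    [0, 0, 0],
    [0, 0, 0],
    [0, 0, 0],
    [0, 0, 0],
  ],
)

```text
clock: 5.8
position: [491.3, 148.9, 207.4]
ee_rot: [0.975, -0.222, 0.002, -0.002]
contact_force: [-0.4, -0.3, 0.8]
gripper_width: 60.2
grasp_force: 0.0
```

Request:
move_arm(
  fingers=[60, 60, 60, 60, 60, 60, 60, 60, 60, 60],
  travel=[
    [7, 0, 0],
    [14, 0, 0],
    [22, -0.5, 0],
    [31, -1, 0],
    [40, -1, 0],
    [49, -1.5, 0],
    [58, -2, 0],
    [67, -2, 0],
    [73, -2, 0],
    [76, -2, 0],
  ],
  dr=[
    [0, 0, 0],
    [0, 0, 0],
    [0, 0, 0],
    [0, 0, 0],
    [0, 0, 0],
    [0, 0, 0],
    [0, 0, 0],
    [0, 0, 0],
    [0, 0, 0],
    [0, 0, 0],
  ],
)

```text
clock: 6.8
position: [559.6, 117.7, 205.5]
ee_rot: [0.975, -0.221, 0.0, -0.0]
contact_force: [-0.7, -0.6, -1.1]
gripper_width: 60.1
grasp_force: 0.2
```

Run:
```python
from h import *
print(arm.read_state()["contact_force"])
i,m=look("wrist","w3");cover(i,m)
i,m=look("side","s3");cover(i[150:260,180:340],m) if 0 else None
_,b=blobs(i,(3,110,90),(18,255,255),3)
for c,st in b:
    p=ray(0,*c,56,m)
    if 500<p[0]<700 and -60<p[1]<200:print(c,st[4],p)
```

```text
[-0.68987811 -0.55878253 -1.0969131 ]
[559.5758121  117.70237148 205.49315647] -25.57
blue area [  141    31   276   276 50749] orange 1900.0
mark [605.2  96.9  56. ]
hull centre [603.7  97.3] area 6599.151822160231
[559.68571837 117.7000986  205.5329849 ] -25.57
[273.6, 200.4] 19 [604.97538563  96.1273087   56.        ]
```

View pics/w3.png

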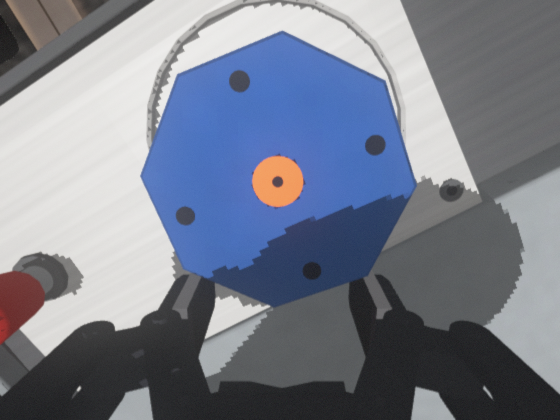

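The cover is between the fingers with its mark at (278,181). It overlaps the pocket, whose rim shows at rows 0–130. About 9 mm is left, so I push on slowly.

Request:
move_arm(
  fingers=[60, 60, 60, 60, 60, 60, 60, 60],
  travel=[
    [2, 0.5, 0],
    [4, 1, 0],
    [6, 1, 0],
    [7, 1, 0],
    [8, 1, 0],
    [9, 1, 0],
    [9.5, 1, 0],
    [9.5, 1, 0],
  ],
  dr=[
    [0, 0, 0],
    [0, 0, 0],
    [0, 0, 0],
    [0, 0, 0],
    [0, 0, 0],
    [0, 0, 0],
    [0, 0, 0],
    [0, 0, 0],
  ],
)

```text
clock: 7.7
position: [567.1, 113.0, 205.7]
ee_rot: [0.975, -0.221, 0.0, 0.0]
contact_force: [0.0, -0.0, 0.7]
gripper_width: 60.2
grasp_force: 0.2
```

Run:
```python
from h import *
print(arm.read_state()["contact_force"])
i,m=look("wrist","w4");cover(i,m);cover(i,m,50)
```

```text
[ 0.03003576 -0.0069313   0.68465746]
[567.09816809 113.02713792 205.69723741] -25.55
blue area [  142    32   272   272 49444] orange 1855.0
mark [612.7  92.5  56. ]
hull centre [611.6  92.6] area 6433.533527781605
blue area [  142    32   272   272 49444] orange 1855.0
mark [611.4  93.2  50. ]
hull centre [610.3  93.3] area 7105.178577608545
```

Request:
move_arm(
  fingers=[60, 60, 60, 60, 60, 60],
  travel=[
    [0.5, 0, 0],
    [1, 0, 0],
    [1.5, 0, 0],
    [2, 0, 0],
    [2, 0, 0],
    [2, 0, 0],
  ],
  dr=[
    [0, 0, 0],
    [0, 0, 0],
    [0, 0, 0],
    [0, 0, 0],
    [0, 0, 0],
    [0, 0, 0],
  ],
)

```text
clock: 8.35
position: [568.9, 112.2, 205.8]
ee_rot: [0.975, -0.221, 0.0, -0.0]
contact_force: [-0.5, -0.1, -0.1]
gripper_width: 59.9
grasp_force: 0.3
```

Run:
```python
from h import *
print(arm.read_state()["contact_force"])
i,m=look("wrist","w5");cover(i,m);cover(i,m,50)
```

```text
[-0.47261902 -0.06714023 -0.14120673]
[568.9024662  112.21185693 205.75606897] -25.54
blue area [  145    34   266   263 46834] orange 1766.0
mark [614.2  91.4  56. ]
hull centre [614.5  91.2] area 6052.993893907522
blue area [  145    34   266   263 46834] orange 1766.0
mark [613.  92.  50.]
hull centre [613.2  91.9] area 6684.461942619178
```

The cover's image shrank by the amount a ~6 mm drop gives, so it is in the pocket. I back off, rise, and look at the cover and the stylus from the left.

Request:
move_arm(
  fingers=[60, 60, 60, 60, 60, 60, 60, 60, 60, 60],
  travel=[
    [-15, 0, 0],
    [-35, 0, 0],
    [-35, 0, -30],
    [-35, 0, -55],
    [0, 40, -55],
    [29, 75, -55],
    [29, 75, -55],
    [29, 75, -55],
    [29, 75, -55],
    [29, 75, -55],
  ],
  dr=[
    [0, 0, 0],
    [0, 0, 0],
    [0, 0, 0],
    [0, 0, -0.1],
    [0, 0, -0.22],
    [0, 0, -0.34],
    [0, 0, -0.445],
    [0, 0, -0.445],
    [0, 0, -0.445],
    [0, 0, -0.445],
  ],
)

```text
clock: 9.4
position: [562.7, 32.8, 260.8]
ee_rot: [1.0, -0.0, 0.0, 0.0]
contact_force: [-0.6, -0.3, -0.8]
gripper_width: 60.2
grasp_force: 0.0
```

Run:
```python
from h import *
i,m=look("wrist","w6");cover(i,m,50)
print([proj(0,p,m).round(0) for p in[(613,92,50),(625,-58,58),(631,-58,58)]])
ms=arm.camera_model("side");mt=arm.camera_model("top");s=arm.get_image("side")[:,:,::-1];t=arm.get_image("top")[:,:,::-1]
cv2.imwrite("pics/side6.png",s);cv2.imwrite("pics/top6.png",t)
print("top pred",[proj(0,p,mt).round(1) for p in[(625,-58,58)]],"side",[proj(0,p,ms).round(1) for p in[(625,-58,58),(613,92,50)]])
c=cv2.resize(s[165:245,235:355],None,fx=4,fy=4,interpolation=cv2.INTER_CUBIC)
out=np.zeros((600,800,3),np.uint8);out[:320,:480]=c;out[320:600,:373]=cv2.resize(i,(373,280))
u=i[120:400,280:560] ;out[320:600,380:660]=i[100:380,280:560]
cv2.imwrite("pics/comb.png",out)
```

```text
[562.65689362  32.81381516 260.75220586] -0.05
blue area [   75    54   183   183 24249] orange 906.0
mark [612.8  92.   50. ]
hull centre [613.2  91.1] area 6738.896581408451
[array([165., 153.]), array([469., 130.]), array([471., 117.])]
top pred [array([300.7, 192.4])] side [array([317.5, 226.1]), array([277.2, 202.2])]
```

View pics/comb.png

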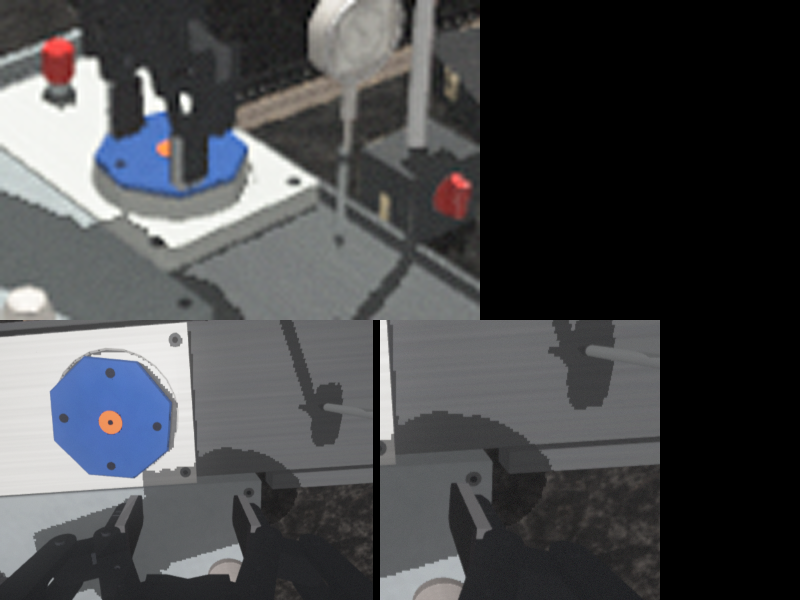

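The cover sits in the pocket. The stylus tip is at wrist pixel ≈(483,131) and side pixel ≈(320,224.5).

Run:
```python
from h import *
np.set_printoptions(precision=1,suppress=True)
m=arm.camera_model("wrist");ms=arm.camera_model("side")
for uv in[(481,131),(483,131),(485,131)]:print("w",ray(0,*uv,58,m),ray(0,*uv,62,m))
for uv in[(320,224.5),(320,223),(319.5,226)]:print("s",ray(0,*uv,58,ms))
i=cv2.imread("pics/w6.png");print(i[124:140,472:500].mean(2).astype(int))
s=cv2.imread("pics/side6.png");print(s[214:232,313:328].mean(2).astype(int))
_,b=blobs(i,(0,150,110),(4,255,255),20);print(b)
```

```text
w [624.7 -63.7  58. ] [625.1 -61.4  62. ]
w [624.7 -64.6  58. ] [625.1 -62.4  62. ]
w [624.7 -65.6  58. ] [625.1 -63.3  62. ]
s [633.8 -56.1  58. ]
s [637.6 -51.3  58. ]
s [629.  -60.3  58. ]
[[ 62  64  60  62  63  65  62  62  61  63  60  62  63  61  60  60  59  66
   71  73  79  73  69  68  68  66  67  66]
 [ 62  63  63  62  63  63  63  60  62  64  60  60  61  60  61  63  70  81
   92  95  99  96  89  88  84  83  79  77]
 [ 63  61  62  62  62  64  63  60  59  58  56  56  57  59  65  77  92 106
  112 113 112 112 110 110 109 107 103 101]
 [ 60  64  63  63  61  62  57  58  57  57  56  54  55  62  73  98 110 112
  114 113 113 113 113 114 112 113 111 114]
 [ 64  64  63  62  63  58  54  55  56  56  54  51  55  64  91 109 112 113
  115 114 114 112 114 111 113 111 113 113]
 [ 62  63  62  63  63  60  55  58  51  55  52  54  57  72 101 112 111 113
  110 114 114 112 114 113 115 114 113 116]
 [ 63  62  64  62  64  63  60  57  55  57  53  53  59  77 106 110 111 113
  111 113 111 112 113 113 112 115 114 113]
 [ 62  62  63  62  62  62  63  58  56  54  55  55  60  81 106 107 111 110
  109 109 111 1
[... 1402 characters left out ...]
61]
 [123 124 128 124 121 121 127 128 130 128 119 102  74  61  62]
 [122 123 126 127 125 124 126 126 121 125 125 128 105  83  68]
 [126 126 125 127 127 117 110 116 120 125 125 125 125 121 100]
 [123 126 123 125 127 103  74  88 120 125 125 123 125 125 127]
 [127 122 124 124 127 111  76  78 117 125 125 125 123 127 122]
 [122 125 125 126 125 126  96 104 125 128 131 126 126 121 121]
 [125 126 128 124 124 127 117 121 124 126 124 130 127 124 124]
 [125 121 127 123 131 128 124 121 125 124 124 121 127 125 129]
 [122 127 122 128 128 129 126 124 126 125 127 129 128 128 127]
 [122 123 122 124 124 129 127 128 127 122 124 124 124 126 125]
 [123 126 125 125 122 123 128 128 128 127 125 124 124 123 126]]
[]
```

Request:
move_arm(
  fingers=[60, 60, 60, 60, 60, 60, 60, 60],
  travel=[
    [10, -45, -20],
    [20, -90, -20],
    [30, -135, -20],
    [41.5, -184, -20],
    [41.5, -184, -20],
    [41.5, -184, -20],
    [41.5, -184, -20],
    [41.5, -184, -20],
  ],
  dr=[
    [0, 0, 0],
    [0, 0, 0],
    [0, 0, 0],
    [0, 0, -0.07],
    [0, 0, -0.07],
    [0, 0, -0.07],
    [0, 0, -0.07],
    [0, 0, -0.07],
  ],
)

```text
clock: 10.35
position: [604.1, 214.9, 280.8]
ee_rot: [0.999, 0.034, -0.0, 0.0]
contact_force: [-1.0, 0.2, -0.7]
gripper_width: 59.8
grasp_force: 0.0
```

Request:
move_arm(
  fingers=[60, 60, 60, 60, 40, 22, 15, 15, 15, 15],
  travel=[
    [0, 0, 30],
    [0, 0, 60],
    [0, 0, 66],
    [0, 0, 66],
    [0, 0, 66],
    [0, 0, 66],
    [0, 0, 66],
    [0, 0, 66],
    [0, 0, 66],
    [0, 0, 66],
  ],
  dr=[
    [0, 0, 0],
    [0, 0, 0],
    [0, 0, 0],
    [0, 0, 0],
    [0, 0, 0],
    [0, 0, 0],
    [0, 0, 0],
    [0, 0, 0],
    [0, 0, 0],
    [0, 0, 0],
  ],
)

```text
clock: 11.35
position: [604.8, 216.5, 216.8]
ee_rot: [0.999, 0.035, 0.002, -0.001]
contact_force: [-1.3, 0.2, 5.7]
gripper_width: 19.9
grasp_force: 58.7
```

Request:
move_arm(
  fingers=[15, 15, 15, 15, 15, 15, 15, 15, 15, 15],
  travel=[
    [0, 4, 0],
    [0, 10, 0],
    [0, 18, 0],
    [0, 26, 0],
    [0, 34, 0],
    [0, 42, 0],
    [0, 50, 0],
    [0, 58, 0],
    [0, 66, 0],
    [0, 74, 0],
  ],
  dr=[
    [0, 0, 0],
    [0, 0, 0],
    [0, 0, 0],
    [0, 0, 0],
    [0, 0, 0],
    [0, 0, 0],
    [0, 0, 0],
    [0, 0, 0],
    [0, 0, 0],
    [0, 0, 0],
  ],
)

```text
clock: 12.35
position: [609.9, 142.9, 216.8]
ee_rot: [0.999, 0.035, 0.002, -0.001]
contact_force: [-1.3, 2.8, 7.1]
gripper_width: 19.8
grasp_force: 58.8
```

Request:
move_arm(
  fingers=[15, 15, 15, 15, 15, 15, 15, 15, 15, 15],
  travel=[
    [0, 8, 0],
    [0, 16, 0],
    [0, 24, 0],
    [0, 32, 0],
    [0, 40, 0],
    [0, 48, 0],
    [0, 56, 0],
    [0, 64, 0],
    [0, 70, 0],
    [0, 72, 0],
  ],
  dr=[
    [0, 0, 0],
    [0, 0, 0],
    [0, 0, 0],
    [0, 0, 0],
    [0, 0, 0],
    [0, 0, 0],
    [0, 0, 0],
    [0, 0, 0],
    [0, 0, 0],
    [0, 0, 0],
  ],
)

```text
clock: 13.35
position: [615.0, 70.5, 216.8]
ee_rot: [0.999, 0.035, 0.002, -0.001]
contact_force: [-1.9, 2.2, 7.2]
gripper_width: 19.7
grasp_force: 58.8
```

Run:
```python
from h import *
print(arm.read_state()["contact_force"])
i,m=look("wrist","w7");cover(i,m,50)
ms=arm.camera_model("side")
print([proj(0,p,m).round(0) for p in[(624,-56,50),(624.7,-65,58),(624.7,-69,58)]],[proj(0,p,ms).round(1) for p in[(624,-56,50),(624.7,-65,58)]])
```

```text
[-1.93754786  2.15254575  7.19826702]
[614.99609624  70.50753422 216.7742787 ] 3.99
blue area [  450   176   110   195 14550] orange 290.0
mark [621.9 -49.4  50. ]
hull centre [619.2 -32.4] area 3271.019787664656
[array([571., 284.]), array([608., 294.]), array([617., 295.])] [array([316.5, 228.6]), array([319.3, 227.6])]
```

Request:
move_arm(
  fingers=[15, 15, 15, 15, 15, 60, 60, 60, 60, 60],
  travel=[
    [0, 4, 0],
    [0, 8, 0],
    [0, 11, 0],
    [0, 11, 0],
    [0, 11, 0],
    [0, 11, 0],
    [0, 11, 0],
    [0, 11, 0],
    [0, 11, 0],
    [0, 11, -20],
  ],
  dr=[
    [0, 0, 0],
    [0, 0, 0],
    [0, 0, 0],
    [0, 0, 0],
    [0, 0, 0],
    [0, 0, 0],
    [0, 0, 0],
    [0, 0, 0],
    [0, 0, 0],
    [0, 0, 0],
  ],
)

```text
clock: 14.4
position: [614.1, 59.0, 231.9]
ee_rot: [0.999, 0.034, -0.003, 0.001]
contact_force: [-0.6, -0.4, -0.7]
gripper_width: 60.4
grasp_force: 0.0
```

Request:
move_arm(
  fingers=[60, 60, 60, 60, 60, 60, 60],
  travel=[
    [0, 0, -30],
    [-20, 5, -30],
    [-50, 15, -30],
    [-50, 25, -30],
    [-50, 25, -30],
    [-50, 25, -30],
    [-50, 25, -30],
  ],
  dr=[
    [0, 0, 0],
    [0, 0, 0],
    [0, 0, 0],
    [0, 0, 0],
    [0, 0, 0],
    [0, 0, 0],
    [0, 0, 0],
  ],
)

```text
clock: 15.1
position: [567.8, 31.3, 264.6]
ee_rot: [0.999, 0.035, 0.0, -0.0]
contact_force: [-0.1, 0.4, 0.4]
gripper_width: 59.9
grasp_force: 0.0
```

Run:
```python
from h import *
i,m=look("wrist","w8");cover(i,m,50)
print([proj(0,p,m).round(0) for p in[(624,-65,50),(624.7,-65,58),(624.7,-69,58)]])
s,ms=look("side","s8")
_,b=blobs(s,(3,110,90),(18,255,255),3)
for c,st in b:
    p=ray(0,*c,50,ms)
    if 550<p[0]<700 and -150<p[1]<200:print("side orange",c,st,p)
u,v=proj(0,(624,-65,50),m).astype(int);x0=min(max(u-100,0),360);y0=max(v-75,0)
out=np.zeros((600,800,3),np.uint8);w=cv2.resize(i[y0:y0+150,x0:x0+200],None,fx=4,fy=4,interpolation=cv2.INTER_CUBIC);out[:w.shape[0],:800]=w
c=cv2.resize(s[200:245,290:350],(320,240),interpolation=cv2.INTER_CUBIC)
out[-240:,480:]=c;print(x0,y0);cv2.imwrite("pics/w8c.png",out)
```

```text
[567.80411419  31.3412966  264.59821095] 3.97
blue area [  379    56   181   181 22489] orange 723.0
mark [623.9 -65.2  50. ]
hull centre [624.2 -64.5] area 6753.844645444537
[array([471., 154.]), array([480., 155.]), array([487., 155.])]
[567.71027288  31.38570787 264.52338653] 3.98
side orange [319.3, 230.5] [316, 229, 8, 4, 26] [624.70935751 -65.59454678  50.        ]
360 78
```

View pics/w8c.png

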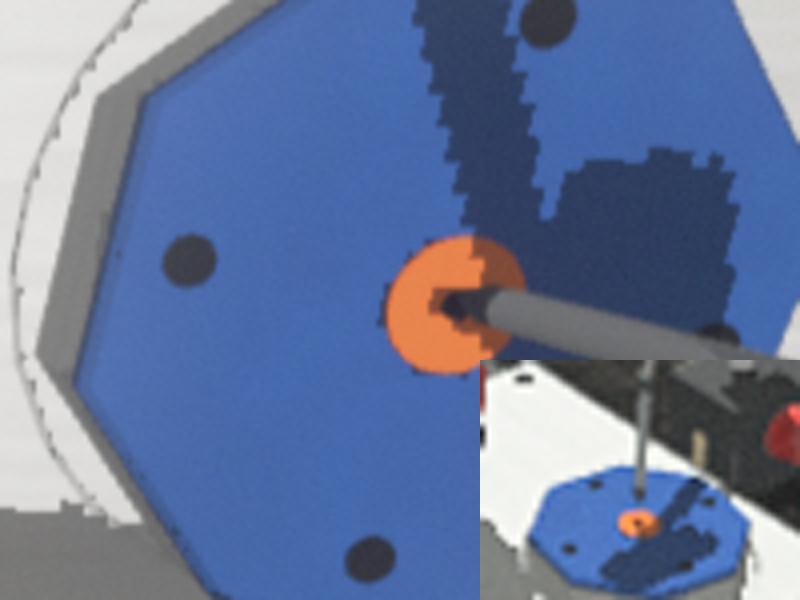

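The stylus has a dark pointed tip ending at about wrist crop (465,304). The mark's centre dot is at (456,305), and the inset shows the tip just over the mark. I refine this numerically.

Run:
```python
from h import *
np.set_printoptions(linewidth=200)
i=cv2.imread("pics/w8.png").astype(int);s=cv2.imread("pics/s8.png").astype(int)
print("red ch wrist rows146-164 cols465-490");print(i[146:164,464:490,2])
print("side red rows 220-234 cols 312-327");print(s[220:234,312:328,2]);print(s[220:230,312:328,0])
```

```text
red ch wrist rows146-164 cols465-490
[[232 232 232 232 232 233 232 232 232 232 233 233 232 232 232 228 164 132 128 129 129 130 128 128 127 127]
 [233 232 232 231 233 232 232 232 232 232 233 232 232 232 232 228 153 129 126 128 129 126 127 130 127 129]
 [232 232 233 232 231 230 231 230 231 231 231 231 230 230 230 225 151 118 117 115 121 123 127 128 126 129]
 [232 231 231 230 219 215 215 215 215 214 215 214 214 212 211 202 126  92  85  82  94 102 117 120 126 126]
 [233 232 232 227 166 144 141 140 132 128 126 125 119 113 109  96  71  64  64  66  75  90 100 107 116 118]
 [233 232 232 227 155 130 127 115  86  66  62  63  63  61  61  61  58  60  64  72  92 111 110 111 112 112]
 [232 232 231 214 149 128 120  84  52  45  51  56  55  60  58  58  59  61  73  92 109 113 113 113 113 112]
 [232 233 228 165 129 125  99  58  44  44  48  54  60  57  51  58  56  66  88 106 112 113 114 113 113 110]
 [233 232 227 156 132 124  80  50  45  44  45  50  56  58  58  57  57  69 104 110 111 110 113 112 113 113]
 [232 233 228 162 137 131  92  53  46  43  46  46  56  58  55  58  59  79 109 111 112 110 113 113 11
[... 1808 characters left out ...]
 79  59  48  49  53  53  50]]
[[232 220 206 194 191 196 179 142 120 205 227 222 226 232 234 237]
 [193 192 193 194 200 197 180 141 127 179 196 194 191 201 203 214]
 [149 186 197 196 195 196 182 142 132 182 198 193 193 194 198 201]
 [105 178 195 195 196 198 172 128 126 182 197 195 197 199 203 187]
 [183 195 191 192 192 196 151  87  91 178 196 195 193 201 185 125]
 [195 194 191 190 193 196 172  96  99 181 198 194 198 204 138  93]
 [194 192 193 193 193 192 199 142 157 190 199 194 199 183 123  96]
 [197 197 196 196 195 197 200 177 179 196 200 203 184 123  96  97]
 [194 194 197 200 185 172 174 148 136 162 186 183 128  95  98  96]
 [194 195 200 189 141  90  74  73  79  79 121 104  96  98  96 135]]
```

Both views put the stylus tip within about 1 mm of straight above the mark. The gripper hangs free, so I hand in.

```bash
python3 -c "
from bench import arm
print(arm.read_state()['contact_force'],arm.job_done())"
```

```text
the job is handed in; nothing more can be done
[-0.28836154 -0.50261295  0.12909104] None
```

The job is handed in (no verdict came back): the cover is tipped blue face up and home in the pocket, the carriage is slid so the orange mark is within about 1 mm of straight below the stylus tip, and the indicator, taper plug and gear were not touched.

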